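# Press the slide carrier home under the stage lip

### The job

Pick up the blue slide carrier by its fin, set it on the cream light base and slide it, glass slide end first, under the steel lip, pushing back the red sprung pad until the carrier is fully home against the shoulders. Push by feel, without forcing it, and finish while still holding the carrier by its fin and pressing it home (the spring pushes it back out if you let go). Leave the orange carrier and everything else on the bench where it is.

Things in the scene. Friction and masses are not known exactly. Their poses are not given: they have to be found in the camera images.
- carrier: Blue slide carrier, 0.12 kg, flat on the bench: a plate 90 (x) x 84 (y) x 6 mm with an upright grip fin and, ahead of it, a thin glass slide lying across. Origin: centre of the underside, z up. Its +x end is the leading edge that goes under the lip; at the start +x is within 35 degrees of straight away from the robot.
- carrier_fin (a point): Where to grip the blue carrier: middle of its fin, 20 mm behind the origin (x = -20 mm), 32 mm above the underside. The fin is 10 mm thick along the carrier's x, 30 mm wide along y; its top is 46 mm above the underside.
- carrier_front (a point): Middle of the blue carrier's leading edge, on the underside (x = +45 mm).
- stage: Cream light base, fixed, 230 (x) x 160 (y) x 40 mm high. Origin: centre of the underside. The carrier slides along its +x (away from the robot, yawed up to 23 degrees) on its flat top at 40 mm, clear from x = -115 to -6 mm. There two aluminium guides 10 mm high begin: flared, 104 mm apart at x = -6, narrowing to 89 mm inside from x = +30 to +90 mm.
- home (a point): Point on the base's top where the middle of the carrier's leading edge lies when fully home, against the two shoulders: x = +80 mm, y = 0, z = 40 mm in the base's frame; same axes. The carrier's front 22 mm are then under the lip, the middle of its fin 65 mm behind this point.
- lip (a point): Middle of the front underside edge of the steel lip, which bridges the guides from x = +58 to +84 mm of the base, its underside 10 mm and its top 14 mm above the base's top.
- pad (a joint): Travel of the red sprung pad behind the lip, in m: 0 when free, its face then 10 mm in front of the shoulders; about 0.010 when the carrier is home. The spring pushes back with 3.5 N at first touch and 8.5 N at home; there the shoulders stop the carrier dead. Over 60 N on the base would damage it.
- carrier2: The orange carrier, same shape as the blue one; not wanted, leave it. Same origin.
- dish_red: Round covered culture dish with red filling, 92 mm across, 17 mm high, on the bench. Origin: centre of underside.
- dish_amber: The same with amber filling.
- reagent: Amber bottle, 60 mm across, 130 mm high. Origin: centre of underside.
- jar: White jar with blue cap, 64 mm across, 70 mm high. Origin: centre of underside.
- beaker: Glass cup, 64 mm across, 80 mm high. Origin: centre of underside.
- marker: White and green marker pen lying on the bench, from 45 mm behind to 80 mm ahead of its origin along its x, 15 mm thick.
- tipbox: Blue open box with dividers, 120 x 90 x 50 mm. Origin: centre of underside.
There are look-alikes about, which are no part of the job. Leave any yellow look-alike of the carrier alone.

How it is judged:
By the outcome, as a careful person would: the job done as asked, in the order asked, and still so for the second after the job is handed in, while the arm keeps its last pose, push and grip.
It also fails if it takes over 38 s, if anything falls off the work surface, if the arm or the gripper's body presses on something with over 40 N, if the wrist force passes 120 N, or if a joint passes its speed limit or range.

### The arm

A 7-joint arm with a two-finger parallel gripper is mounted at the origin on the work surface. World frame = base frame: x ahead of the robot, y to its left, z up, the work surface at z = 0. Lengths are in m, angles in rad, forces in N, time in s.
With the tool pointing down it reaches from about 0.4 to 0.85 m from the base axis. Payload 4.5 kg.
Tool frame: the origin (TCP) lies midway between the tips of the shut fingers; the grasp point (between the pads) lies behind it (r.grip_point_offset is the z of the grasp point in the tool frame, in m); z points along the fingers, y is the line along which they close (so a half turn about z gives the same grasp; the last joint's range is limited). The gripper opens to 88 mm and grips with 3 to 60 N. Pads are 18 mm wide; open, the fingers measure 123 mm over their backs; the gripper's body (75 mm by 187 mm) begins 45 mm behind the grasp point.
Start: joints at [1.363, 0.689, -0.195, 1.565, 0.157, 0.902, -0.215], TCP at [0.15, -0.607, 0.205] pointing down, gripper open.
Joint ranges: [-3.01, 3.01], [-0.46, 2.08], [-1.47, 1.51], [0.13, 2.56], [-1, 4.14], [0.04, 2.09], [-2.66, 2.66]. Speed limits (rad/s): [2.57, 2.57, 3.14, 3.14, 3.14, 3.14, 3.14].

### API

Orientations are given as a unit quaternion [x, y, z, w].
In Python, from plant import r, optics, workorder gives the robot as it stands.
- The arm moves only by the shell command python3 -m creep 'ROWS' [FORCE]. ROWS is JSON, a list of rows, each an object of numbers: "grip": the gripper command: -1 is shut, 1 is fully open, values between are in proportion; "tx", "ty", "tz": the shift along the tool's x, y, z in cm; "spin": the turn about the tool's z in degrees. In form: [{"grip": .., "tx": .., "ty": .., "tz": .., "spin": ..}, ...]. A call has 1 to 8 rows; each row shifts and turns the commanded pose from where the row before left it, along the tool's axes as they then stand; what a row does not reach is not made up. A row lasts 1/12 s, in which the tool goes at most 41.7 mm and 7.16 degrees, less where a joint would pass 70% of its speed; a pose out of reach is approached as far as the arm can. A call with a gripper value outside its range is refused whole. The fingers move at their own pace and stop on an object; FORCE is the grip in N (left out, the last holds). Time passes only in rows, so rows that do not move let the fingers close. It gives the time, the measured TCP pose, the force, the opening and the grip force at its end, in the units of the state.
- r.get_state(): the state, without advancing time (a new reading comes with each control period).
- optics.snapshot(name): name is "scene" or "top"; returns (picture, depth): 420x560x3 uint8, red, green, blue; 420x560 float32, m along the optical axis (not along the pixel's ray), 0 where there is no reading.
- optics.get_calibration(name): a dict with "fx", "fy", "cx", "cy" (pixels), "D" ([k1, k2, p1, p2, k3] as OpenCV has them; the pictures are not rectified), "extrinsics" (4x4, takes a point from world to camera coordinates). Camera axes: x right, y down, z forward; pixel columns grow to the right and rows downward; lengths in m; the calibration is good to about 2 mm. A picture is of the moment at which its call begins. get_calibration takes no time and is no camera call.
- workorder.finish_job(): hands the job in; it is judged then, once.
The state is a dict: "clock": time; "q": joint angles; "qd": joint speeds; "joint_torque": joint torques, N m; "tool_pos": TCP position; "eef_rot": TCP orientation; "contact_force": force on the tool from outside, world axes, zero at the start; "moment": the same for the moment, N m; "opening": opening from 0.0 (shut) to 1.0 (fully open); "finger_force": force on a finger pad.
Only numpy, scipy, OpenCV 4.12 (cv2) and the standard library are available. Lean on these libraries where they do the work, as an engineer would, in place of code of your own. Each camera call takes 0.05 s, during which the arm holds its last target. There are 200 camera calls.

## Working session

There is one attempt and no reset: what is moved stays moved. The work goes in short steps, Python scripts to look and compute and a shell command to move; the robot and the scene stay as the last step left them, time stands still between calls to the robot, and variables do not carry over. Pictures are saved under pics/ and viewed, at most 10 in all, crops included, and the job is handed in when it is done.

```bash
mkdir -p pics; ls
python3 - <<'E'
from plant import r, optics, workorder
import cv2,numpy as np
s=r.get_state(); print({k:np.round(v,3).tolist() for k,v in s.items()}, r.grip_point_offset)
for n in("scene","top"):
    im,d=optics.snapshot(n); np.savez(f"{n}0.npz",im=im,d=d)
    cv2.imwrite(f"pics/{n}0.png",im[:,:,::-1])
    c=optics.get_calibration(n); print(n,{k:np.round(v,3).tolist() for k,v in c.items()})
E
```

```text
pics
{'clock': 0.0, 'q': [1.363, 0.69, -0.195, 1.566, 0.157, 0.903, -0.215], 'qd': [0.0, 0.002, -0.001, 0.001, -0.001, -0.0, -0.001], 'joint_torque': [0.0, -52.757, -1.267, -15.344, -0.053, 0.007, 0.0], 'tool_pos': [0.149, -0.606, 0.205], 'eef_rot': [0.993, 0.121, -0.0, -0.001], 'contact_force': [-0.275, -1.04, 1.693], 'moment': [-0.035, 0.019, -0.003], 'finger_force': 0.0, 'opening': 1.001} -0.0187
scene {'fx': 459.372, 'fy': 459.372, 'cx': 285.402, 'cy': 213.792, 'D': [-0.007, 0.0, 0.0, 0.0, 0.0], 'extrinsics': [[-0.686, 0.728, 0.025, 0.351], [0.385, 0.391, -0.836, -0.138], [-0.618, -0.563, -0.548, 1.397], [0.0, 0.0, 0.0, 1.0]]}
top {'fx': 454.01, 'fy': 454.01, 'cx': 270.234, 'cy': 205.862, 'D': [-0.103, 0.0, 0.0, 0.0, 0.0], 'extrinsics': [[-0.029, -0.999, -0.017, 0.02], [-0.982, 0.031, -0.184, 0.523], [0.185, 0.011, -0.983, 1.267], [0.0, 0.0, 0.0, 1.0]]}
```

View pics/top0.png

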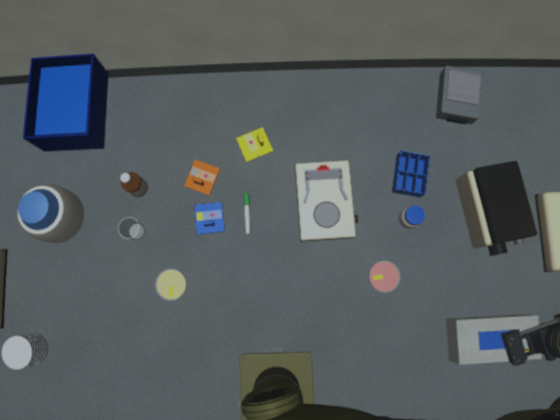

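View pics/scene0.png

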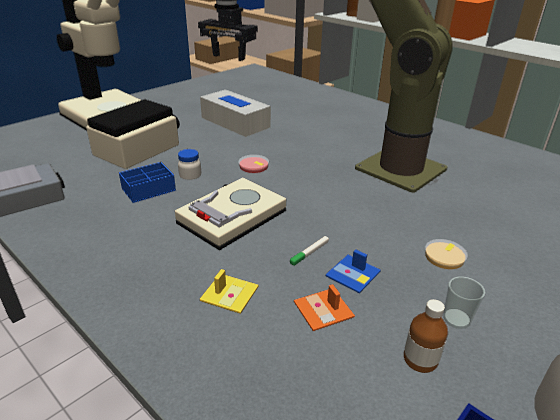

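The top view shows three carrier shapes: blue at (209,218), orange at (202,177) and yellow at (254,144). The base is at (327,200), with its lip and red pad at (323,170). Only the blue one fits: it is a blue plate with its fin at about (209,224) and its slide towards the top, away from the robot. The tip box at (411,174) and the bin at (65,100) are also blue, but have the wrong shape.

```bash
cat > h.py <<'E'
import numpy as np,cv2
from plant import r,optics
def ray(n,px):
    c=optics.get_calibration(n);K=np.array([[c['fx'],0,c['cx']],[0,c['fy'],c['cy']],[0,0,1]])
    u=cv2.undistortPoints(np.array(px,float).reshape(-1,1,2),K,np.array(c['D'],float)).reshape(-1,2)
    E=np.array(c['extrinsics']);d=np.c_[u,np.ones(len(u))]@E[:3,:3]
    return -E[:3,:3].T@E[:3,3],d
def plane(n,px,z):
    o,d=ray(n,px);return o+d*((z-o[2])/d[:,2])[:,None]
def depthpts(n,px,dm):
    o,d=ray(n,px);px=np.array(px,int);return o+d*dm[px[:,1],px[:,0]][:,None]
def maskpx(m): return np.argwhere(m)[:,::-1]
E
python3 - <<'E'
from h import *
z=np.load('top0.npz');im,d=z['im'],z['d'];hsv=cv2.cvtColor(im,cv2.COLOR_RGB2HSV)
# blue carrier: everything in the window that is saturated
def win(x0,x1,y0,y1):
    m=np.zeros(d.shape,bool);m[y0:y1,x0:x1]=1;return m
m=win(185,232,195,240)&(hsv[...,1]>150); m=cv2.morphologyEx(m.astype(np.uint8),cv2.MORPH_CLOSE,np.ones((7,7)))>0
m&=win(185,232,195,240)
P=plane('top',maskpx(m),.006);rc=cv2.minAreaRect((P[:,:2]*1000).astype(np.float32));print('carrier plate',rc, cv2.boxPoints(rc).tolist())
Q=depthpts('top',maskpx(m),d);f=(Q[:,2]>.03)&(Q[:,2]<.06);print('fin',f.sum(),Q[f].mean(0),Q[f].min(0),Q[f].max(0),'plate z',np.median(Q[:,2]))
w=win(280,375,145,255);px=maskpx(w);Q=depthpts('top',px,d)
k=(Q[:,2]>.034)&(Q[:,2]<.07);mm=np.zeros(d.shape,np.uint8);mm[px[k][:,1],px[k][:,0]]=1
n,l,st,_=cv2.connectedComponentsWithStats(mm);b=1+st[1:,4].argmax()
P=plane('top',maskpx(l==b),.04);rc=cv2.minAreaRect((P[:,:2]*1000).astype(np.float32));print('stage',rc,cv2.boxPoints(rc).tolist(),'z',np.median(Q[k][:,2]))
cv2.imwrite('pics/crop1.png',cv2.resize(np.hstack([im[190:245,180:240],im[150:205,297:357]])[:,:,::-1],None,fx=6.5,fy=6.5,interpolation=cv2.INTER_CUBIC))
E
```

```text
carrier plate ((500.9171447753906, 189.10629272460938), (86.6225357055664, 80.56641387939453), 4.688263893127441) [[454.4582824707031, 225.71469116210938], [461.0433044433594, 145.4178466796875], [547.3759765625, 152.49789428710938], [540.791015625, 232.79473876953125]]
fin 44 [0.48123812 0.18588448 0.04472764] [0.47605323 0.17156418 0.03023504] [0.48788767 0.20036401 0.05116176] plate z 0.007582353858010427
stage ((540.4720458984375, -160.9541015625), (229.9119415283203, 167.87440490722656), 2.008553981781006) [[422.6448059082031, -81.0975341796875], [428.5285949707031, -248.8687744140625], [658.29931640625, -240.8106689453125], [652.41552734375, -73.0394287109375]] z 0.041106054831748784
```

View pics/crop1.png

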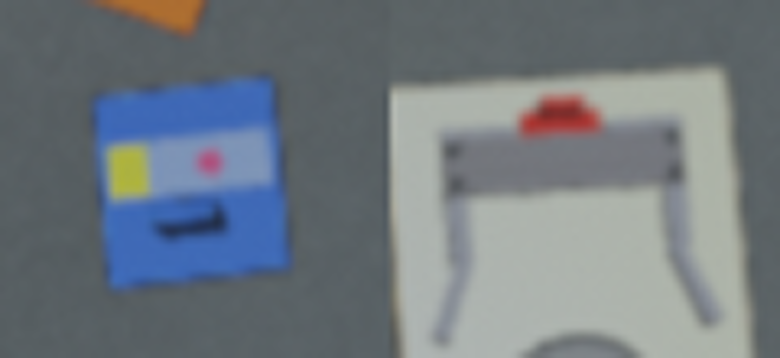

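The crop confirms the blue carrier: fin behind, slide ahead with its yellow label to the left, yaw about 5°. The base on the right has its lip at crop (560,160), its red pad behind that, and the flared guides opening towards the robot. The stage rectangle came out 168 mm wide, so it took in the side knob. I'll refine that and plan the approach.

```bash
cat >> h.py <<'E'
def tool(s=None):
    s=s or r.get_state();x,y,z,w=s['eef_rot'];from scipy.spatial.transform import Rotation as R
    M=R.from_quat([x,y,z,w]).as_matrix();return np.array(s['tool_pos']),np.degrees(np.arctan2(M[1,0],M[0,0])),M
def plan(p,yaw,N,p0=None,y0=None):
    "rows (cm, deg) for a straight line with even turning, tool down"
    if p0 is None:p0,y0,_=tool()
    p=np.array(p);d=(p-p0)/N*100;dy=((yaw-y0+180)%360-180)/N
    for i in range(N):
        a=np.radians(y0+i*dy);c,s=np.cos(a),np.sin(a)
        print('tx %.1f ty %.1f tz %.1f spin %.1f'%(d[0]*c+d[1]*s,d[0]*s-d[1]*c,-d[2],-dy))
    return p,yaw
E
python3 - <<'E'
from h import *
z=np.load('top0.npz');im,d=z['im'],z['d']
px=np.array([(x,y) for y in range(145,255) for x in range(280,375)]);Q=depthpts('top',px,d)
k=(Q[:,2]>.034)&(Q[:,2]<.07);mm=np.zeros(d.shape,np.uint8);mm[px[k][:,1],px[k][:,0]]=1
mm=cv2.morphologyEx(mm,cv2.MORPH_OPEN,np.ones((25,25)))
P=plane('top',maskpx(mm),.04)*1000
rc=cv2.minAreaRect(P[:,:2].astype(np.float32));print(rc)
# side edges row by row, front edge col by col
L=[];Rr=[]
for y in range(175,232):
    x=np.flatnonzero(mm[y]);L.append((x[0]-.5,y));Rr.append((x[-1]+.5,y))
for nm,e in(('L',L),('R',Rr)):
    e=plane('top',e,.04)*1000;vx,vy,x0,y0=cv2.fitLine(e[:,:2].astype(np.float32),cv2.DIST_HUBER,0,.01,.01).ravel();print(nm,np.degrees(np.arctan(vy/vx)),'y at x=540',y0+(540-x0)*vy/vx)
for nm,j in(('top',0),('bot',-1)):
    e=plane('top',[(x,np.flatnonzero(mm[:,x])[j]+(.5 if j else -.5)) for x in range(304,348)],.04)*1000
    vx,vy,x0,y0=cv2.fitLine(e[:,:2].astype(np.float32),cv2.DIST_HUBER,0,.01,.01).ravel();print(nm,'angle',np.degrees(np.arctan(-vx/vy)),'x at y=-157',x0+(-157-y0)*vx/vy)
hsv=cv2.cvtColor(im,cv2.COLOR_RGB2HSV);m=np.zeros(d.shape,bool);m[155:185,305:345]=1
m&=(hsv[...,1]>150)&((hsv[...,0]<8)|(hsv[...,0]>172));print('pad',plane('top',maskpx(m),.05).mean(0),m.sum())
a=plan([.48,-.2,.22],55,14);print();plan([.481,.187,.16],95,13,*a)
E
```

```text
Traceback (most recent call last):
  File "h.py", line 9, in plane
    o,d=ray(n,px);return o+d*((z-o[2])/d[:,2])[:,None]
        ~~~^^^^^^
  File "h.py", line 5, in ray
    u=cv2.undistortPoints(np.array(px,float).reshape(-1,1,2),K,np.array(c['D'],float)).reshape(-1,2)
      ~~~~~~~~~~~~~~~~~~~^^^^^^^^^^^^^^^^^^^^^^^^^^^^^^^^^^^^^^^^^^^^^^^^^^^^^^^^^^^^^
cv2.error: OpenCV(4.12.0) /io/opencv/modules/calib3d/src/undistort.dispatch.cpp:347: error: (-215:Assertion failed) CV_IS_MAT(_src) && CV_IS_MAT(_dst) && (_src->rows == 1 || _src->cols == 1) && (_dst->rows == 1 || _dst->cols == 1) && _src->cols + _src->rows - 1 == _dst->rows + _dst->cols - 1 && (CV_MAT_TYPE(_src->type) == CV_32FC2 || CV_MAT_TYPE(_src->type) == CV_64FC2) && (CV_MAT_TYPE(_dst->type) == CV_32FC2 || CV_MAT_TYPE(_dst->type) == CV_64FC2) in function 'cvUndistortPointsInternal'
```

```bash
cat > st.py <<'E'
from h import *
z=np.load('top0.npz');im,d=z['im'],z['d']
hsv=cv2.cvtColor(im,cv2.COLOR_RGB2HSV)
px=np.array([(x,y) for y in range(145,255) for x in range(280,375)]);Q=depthpts('top',px,d)
k=(Q[:,2]>.03)&(Q[:,2]<.075);mm=np.zeros(d.shape,np.uint8);mm[px[k][:,1],px[k][:,0]]=1
mm=cv2.morphologyEx(mm,cv2.MORPH_CLOSE,np.ones((9,9)));mm=cv2.morphologyEx(mm,cv2.MORPH_OPEN,np.ones((25,25)))
P=plane('top',maskpx(mm),.04)*1000
rc=cv2.minAreaRect(P[:,:2].astype(np.float32));print(rc)
# cream/bench step by brightness, to half a grey level
g=cv2.cvtColor(im,cv2.COLOR_RGB2GRAY).astype(float)
def sub(v,i0,step):  # crossing of 145 walking outwards->inwards
    i=i0
    while v[i]<145:i+=step
    return i-step+step*(145-v[i-step])/(v[i]-v[i-step])
L=[(sub(g[y],288,1),y) for y in range(175,232)];R=[(sub(g[y],370,-1),y) for y in [*range(170,208),*range(226,234)]]
T=[(x,sub(g[:,x],150,1)) for x in [*range(303,313),*range(332,345)]];B=[(x,sub(g[:,x],252,-1)) for x in range(306,350)]
for nm,e in zip('LRTB',(L,R,T,B)):
    e=plane('top',e,.04)*1000;vx,vy,x0,y0=cv2.fitLine(e[:,:2].astype(np.float32),cv2.DIST_HUBER,0,.01,.01).ravel()
    if nm in'LR':print(nm,np.degrees(np.arctan(vy/vx)),'y at x=540',y0+(540-x0)*vy/vx)
    else:print(nm,np.degrees(np.arctan(-vx/vy)),'x at y=-157',x0+(-157-y0)*vx/vy)
m=np.zeros(d.shape,bool);m[155:185,305:345]=1
m&=(hsv[...,1]>150)&((hsv[...,0]<8)|(hsv[...,0]>172));print('pad',plane('top',maskpx(m),.05).mean(0),m.sum())
a=plan([.48,-.2,.22],55,14);print();plan([.481,.187,.16],95,13,*a)
E
python3 st.py
```

```text
((540.1943969726562, -155.78179931640625), (230.36917114257812, 157.86502075195312), 1.725387454032898)
L 1.9605807 y at x=540 -78.47284
R 1.7629424 y at x=540 -234.43785
T 1.8375163 x at y=-157 652.94824
B 1.650335 x at y=-157 427.0877
pad [ 0.63203723 -0.15332763  0.05      ] 31
tx 3.0 ty -2.3 tz -0.1 spin -2.9
tx 3.1 ty -2.1 tz -0.1 spin -2.9
tx 3.2 ty -1.9 tz -0.1 spin -2.9
tx 3.3 ty -1.8 tz -0.1 spin -2.9
tx 3.4 ty -1.6 tz -0.1 spin -2.9
tx 3.5 ty -1.4 tz -0.1 spin -2.9
tx 3.5 ty -1.2 tz -0.1 spin -2.9
tx 3.6 ty -1.1 tz -0.1 spin -2.9
tx 3.6 ty -0.9 tz -0.1 spin -2.9
tx 3.7 ty -0.7 tz -0.1 spin -2.9
tx 3.7 ty -0.5 tz -0.1 spin -2.9
tx 3.7 ty -0.3 tz -0.1 spin -2.9
tx 3.7 ty -0.1 tz -0.1 spin -2.9
tx 3.7 ty 0.1 tz -0.1 spin -2.9

tx 2.4 ty -1.7 tz 0.5 spin -3.1
tx 2.5 ty -1.6 tz 0.5 spin -3.1
tx 2.6 ty -1.4 tz 0.5 spin -3.1
tx 2.7 ty -1.3 tz 0.5 spin -3.1
tx 2.7 ty -1.1 tz 0.5 spin -3.1
tx 2.8 ty -1.0 tz 0.5 spin -3.1
tx 2.9 ty -0.8 tz 0.5 spin -3.1
tx 2.9 ty -0.7 tz 0.5 spin -3.1
tx 2.9 ty -0.5 tz 0.5 spin -3.1
tx 3.0 ty -0.4 tz 0.5 spin -3.1
tx 3.0 ty -0.2 tz 0.5 spin -3.1
tx 3.0 ty -0.1 tz 0.5 spin -3.1
tx 3.0 ty 0.1 tz 0.5 spin -3.1
```

Base: centre about (0.540, -0.156), yaw 1.8°, measured size 228 x 156 mm, top at 41 mm, and the pad lies on its axis. Carrier: fin at (0.481, 0.187), yaw 5°. Both agree with the given sizes, so I'm moving.

```bash
python3 -m creep '[{"grip":0.3,"tx":3.0,"ty":-2.3,"tz":-0.1,"spin":-2.9},{"grip":0.3,"tx":3.1,"ty":-2.1,"tz":-0.1,"spin":-2.9},{"grip":0.3,"tx":3.2,"ty":-1.9,"tz":-0.1,"spin":-2.9},{"grip":0.3,"tx":3.3,"ty":-1.8,"tz":-0.1,"spin":-2.9},{"grip":0.3,"tx":3.4,"ty":-1.6,"tz":-0.1,"spin":-2.9},{"grip":0.3,"tx":3.5,"ty":-1.4,"tz":-0.1,"spin":-2.9},{"grip":0.3,"tx":3.5,"ty":-1.2,"tz":-0.1,"spin":-2.9}]' 15
python3 -m creep '[{"grip":0.3,"tx":3.6,"ty":-1.1,"tz":-0.1,"spin":-2.9},{"grip":0.3,"tx":3.6,"ty":-0.9,"tz":-0.1,"spin":-2.9},{"grip":0.3,"tx":3.7,"ty":-0.7,"tz":-0.1,"spin":-2.9},{"grip":0.3,"tx":3.7,"ty":-0.5,"tz":-0.1,"spin":-2.9},{"grip":0.3,"tx":3.7,"ty":-0.3,"tz":-0.1,"spin":-2.9},{"grip":0.3,"tx":3.7,"ty":-0.1,"tz":-0.1,"spin":-2.9},{"grip":0.3,"tx":3.7,"ty":0.1,"tz":-0.1,"spin":-2.9}]'
python3 -c "
from h import *
p,y,M=tool();print(p,y);plan([.481,.187,.16],95,13)"
```

```text
clock: 0.68
tool_pos: [0.3165, -0.4021, 0.2123]
eef_rot: [0.956, 0.295, -0.0, -0.0]
contact_force: [1.0, 0.1, 0.4]
opening: 0.648
finger_force: 0.0
clock: 1.27
tool_pos: [0.4821, -0.2008, 0.2193]
eef_rot: [0.889, 0.459, -0.0, -0.0]
contact_force: [1.1, -0.1, -0.7]
opening: 0.65
finger_force: 0.0
[ 0.48214421 -0.2007724   0.21928493] 54.602397154924944
tx 2.4 ty -1.7 tz 0.5 spin -3.1
tx 2.5 ty -1.6 tz 0.5 spin -3.1
tx 2.6 ty -1.5 tz 0.5 spin -3.1
tx 2.7 ty -1.3 tz 0.5 spin -3.1
tx 2.7 ty -1.2 tz 0.5 spin -3.1
tx 2.8 ty -1.0 tz 0.5 spin -3.1
tx 2.9 ty -0.9 tz 0.5 spin -3.1
tx 2.9 ty -0.7 tz 0.5 spin -3.1
tx 2.9 ty -0.6 tz 0.5 spin -3.1
tx 3.0 ty -0.4 tz 0.5 spin -3.1
tx 3.0 ty -0.2 tz 0.5 spin -3.1
tx 3.0 ty -0.1 tz 0.5 spin -3.1
tx 3.0 ty 0.1 tz 0.5 spin -3.1
```

```bash
python3 -m creep '[{"grip":0.3,"tx":2.4,"ty":-1.7,"tz":0.5,"spin":-3.1},{"grip":0.3,"tx":2.5,"ty":-1.6,"tz":0.5,"spin":-3.1},{"grip":0.3,"tx":2.6,"ty":-1.5,"tz":0.5,"spin":-3.1},{"grip":0.3,"tx":2.7,"ty":-1.3,"tz":0.5,"spin":-3.1},{"grip":0.3,"tx":2.7,"ty":-1.2,"tz":0.5,"spin":-3.1},{"grip":0.3,"tx":2.8,"ty":-1.0,"tz":0.5,"spin":-3.1},{"grip":0.3,"tx":2.9,"ty":-0.9,"tz":0.5,"spin":-3.1}]'
python3 -m creep '[{"grip":0.3,"tx":2.9,"ty":-0.7,"tz":0.5,"spin":-3.1},{"grip":0.3,"tx":2.9,"ty":-0.6,"tz":0.5,"spin":-3.1},{"grip":0.3,"tx":3.0,"ty":-0.4,"tz":0.5,"spin":-3.1},{"grip":0.3,"tx":3.0,"ty":-0.2,"tz":0.5,"spin":-3.1},{"grip":0.3,"tx":3.0,"ty":-0.1,"tz":0.5,"spin":-3.1},{"grip":0.3,"tx":3.0,"ty":0.1,"tz":0.5,"spin":-3.1},{"grip":0.3}]'
python3 - <<'E'
from h import *
p,y,M=tool();print(p,y);plan([.481,.187,.06],95,4)
im,d=optics.snapshot('scene');np.savez('s1.npz',im=im,d=d)
cv2.imwrite('pics/s1.png',cv2.resize(im[170:330,250:450,::-1],None,fx=3.5,fy=3.5))
E
```

```text
clock: 1.85
tool_pos: [0.4808, 0.0075, 0.184]
eef_rot: [0.786, 0.618, -0.0, -0.0]
contact_force: [0.3, -0.3, -0.3]
opening: 0.65
finger_force: 0.0
[0.4807785  0.00745241 0.18398984] 76.28216618618816
tx 4.4 ty -1.1 tz 3.1 spin -4.7
tx 4.4 ty -0.7 tz 3.1 spin -4.7
tx 4.5 ty -0.3 tz 3.1 spin -4.7
tx 4.5 ty 0.0 tz 3.1 spin -4.7$[6]: bad value
```

View pics/s1.png

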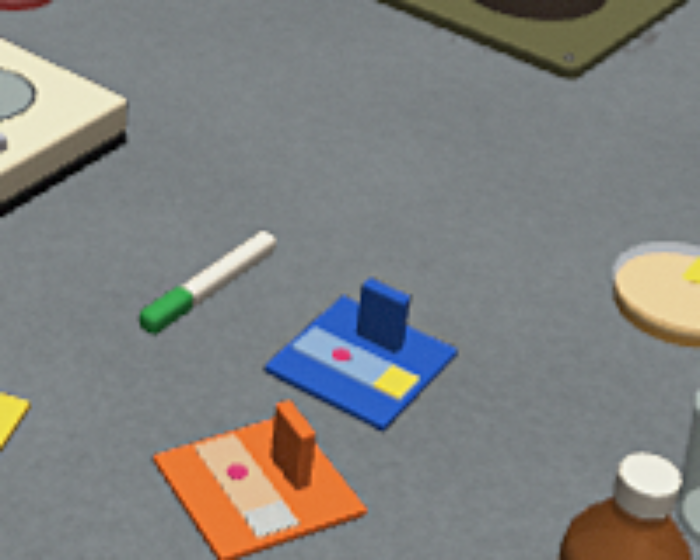

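The picture shows the blue carrier untouched, with its fin at crop (385,315); the gripper isn't in view yet. The second call was refused because every row needs all five values, so I'm resending it.

```bash
python3 -m creep '[{"grip":0.3,"tx":2.9,"ty":-0.7,"tz":0.5,"spin":-3.1},{"grip":0.3,"tx":2.9,"ty":-0.6,"tz":0.5,"spin":-3.1},{"grip":0.3,"tx":3.0,"ty":-0.4,"tz":0.5,"spin":-3.1},{"grip":0.3,"tx":3.0,"ty":-0.2,"tz":0.5,"spin":-3.1},{"grip":0.3,"tx":3.0,"ty":-0.1,"tz":0.5,"spin":-3.1},{"grip":0.3,"tx":3.0,"ty":0.1,"tz":0.5,"spin":-3.1},{"grip":0.3,"tx":0,"ty":0,"tz":0,"spin":0}]'
python3 - <<'E'
from h import *
p,y,M=tool();print(p,y);plan([.481,.187,.014],95,6)
# fin top in the scene view: dark-blue block, from first picture
z=np.load('s1.npz');im,d=z['im'],z['d'];hsv=cv2.cvtColor(im,cv2.COLOR_RGB2HSV)
m=np.zeros(d.shape,bool);m[245:292,325:382]=1
m&=(hsv[...,1]>100)
Q=depthpts('scene',maskpx(m),d);k=(Q[:,2]>.012)&(Q[:,2]<.06);print('fin seen',k.sum(),Q[k].mean(0),Q[k].min(0),Q[k].max(0))
k=Q[:,2]<.012;rc=cv2.minAreaRect((Q[k,:2]*1000).astype(np.float32));print(rc)
E
```

```text
clock: 2.48
tool_pos: [0.4802, 0.194, 0.1541]
eef_rot: [0.673, 0.739, 0.002, -0.002]
contact_force: [0.5, 1.6, 1.2]
opening: 0.647
finger_force: 0.0
[0.48019658 0.19401245 0.15405037] 95.3558989955397
tx -0.1 ty 0.0 tz 2.3 spin 0.1
tx -0.1 ty 0.0 tz 2.3 spin 0.1
tx -0.1 ty 0.0 tz 2.3 spin 0.1
tx -0.1 ty 0.0 tz 2.3 spin 0.1
tx -0.1 ty 0.0 tz 2.3 spin 0.1
tx -0.1 ty 0.0 tz 2.3 spin 0.1
fin seen 262 [0.50914154 0.19257085 0.03400212] [0.47479602 0.17025632 0.01219677] [0.61277642 0.22584181 0.04749507]
((520.8399047851562, 189.41729736328125), (134.4410858154297, 84.39922332763672), 5.062590599060059)
```

```bash
python3 -m creep '[{"grip":0.3,"tx":-0.1,"ty":0,"tz":2.3,"spin":0},{"grip":0.3,"tx":-0.1,"ty":0,"tz":2.3,"spin":0},{"grip":0.3,"tx":-0.1,"ty":0,"tz":2.3,"spin":0},{"grip":0.3,"tx":-0.1,"ty":0,"tz":2.3,"spin":0},{"grip":0.3,"tx":-0.1,"ty":0,"tz":2.0,"spin":0},{"grip":0.3,"tx":-0.1,"ty":0,"tz":1.4,"spin":0},{"grip":0.3,"tx":0,"ty":0,"tz":1.0,"spin":0},{"grip":0.3,"tx":0,"ty":0,"tz":0,"spin":0}]'
python3 - <<'E'
from h import *
p,y,M=tool();print(p,y,M[:,2])
im,d=optics.snapshot('scene')
cv2.imwrite('pics/s2.png',cv2.resize(im[200:320,290:420,::-1],None,fx=5,fy=5))
E
```

```text
clock: 3.15
tool_pos: [0.4806, 0.1792, 0.0167]
eef_rot: [0.677, 0.736, -0.002, -0.0]
contact_force: [-0.2, 0.2, -0.0]
opening: 0.647
finger_force: 0.0
[0.4806416  0.17923387 0.01672187] 94.73587569686745 [-0.00271468 -0.00187783 -0.99999455]
```

View pics/s2.png

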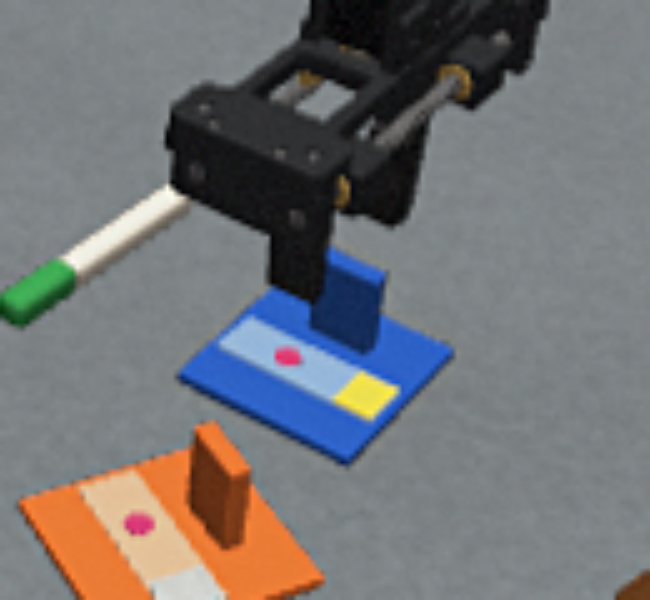

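The fingers straddle the fin front and back: front finger at crop (297,250), fin at (350,300). They sit about 8 mm too far right (tool y is 0.179, fin y is 0.187). I'll shift left, go down 3 mm and grip.

```bash
python3 -m creep '[{"grip":0.3,"tx":0.4,"ty":0,"tz":0.1,"spin":0},{"grip":0.3,"tx":0.4,"ty":0,"tz":0.2,"spin":0},{"grip":0.3,"tx":0,"ty":0,"tz":0,"spin":0},{"grip":-0.5,"tx":0,"ty":0,"tz":0,"spin":0},{"grip":-1,"tx":0,"ty":0,"tz":0,"spin":0},{"grip":-1,"tx":0,"ty":0,"tz":0,"spin":0},{"grip":-1,"tx":0,"ty":0,"tz":0,"spin":0},{"grip":-1,"tx":0,"ty":0,"tz":0,"spin":0}]' 25
python3 -m creep '[{"grip":-1,"tx":0,"ty":0,"tz":0,"spin":0},{"grip":-1,"tx":0,"ty":0,"tz":0,"spin":0},{"grip":-1,"tx":0,"ty":0,"tz":0,"spin":0}]' 25
```

```text
clock: 3.87
tool_pos: [0.4811, 0.188, 0.0155]
eef_rot: [0.677, 0.736, 0.0, 0.0]
contact_force: [1.1, -0.5, -0.2]
opening: 0.291
finger_force: 0.0
clock: 4.12
tool_pos: [0.481, 0.1881, 0.0154]
eef_rot: [0.677, 0.736, -0.0, 0.0]
contact_force: [-0.1, 0.2, 0.1]
opening: 0.068
finger_force: 0.0
```

```bash
python3 -m creep '[{"grip":-1,"tx":0,"ty":0,"tz":0,"spin":0}]'
python3 - <<'E'
from h import *
im,d=optics.snapshot('scene')
im2,d2=optics.snapshot('top')
a=cv2.resize(im[200:320,290:420,::-1],None,fx=3.5,fy=3.5);b=cv2.resize(im2[185:245,180:240,::-1],None,fx=5,fy=7)
cv2.imwrite('pics/s3.png',np.hstack([a,b]))
E
```

```text
clock: 4.2
tool_pos: [0.481, 0.1881, 0.0154]
eef_rot: [0.677, 0.736, -0.0, 0.0]
contact_force: [-0.8, 0.1, -0.3]
opening: 0.008
finger_force: 0.0
```

View pics/s3.png

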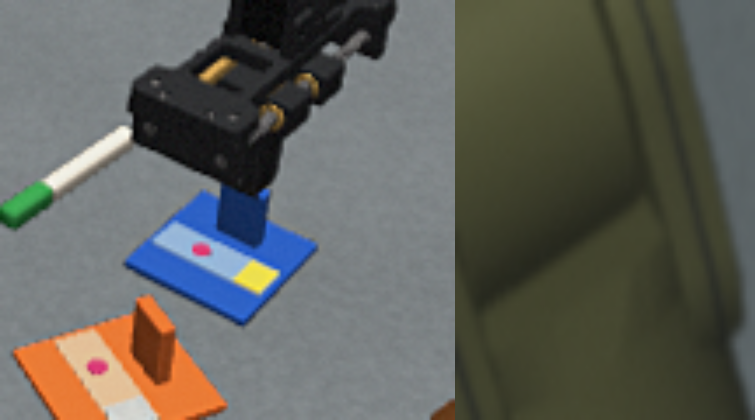

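The fingers shut on nothing: the fin at crop (242,215) stands in front of them and hides their tips. The carrier hasn't moved. I'll measure the fin face and the fingers in this same view to get the offset.

Run:
```python
from h import *
im,d=optics.snapshot('scene');hsv=cv2.cvtColor(im,cv2.COLOR_RGB2HSV)
def reg(x0,x1,y0,y1,k):
    m=np.zeros(d.shape,bool);m[y0:y1,x0:x1]=1;return depthpts('scene',maskpx(m&k&(d>0)),d)
# crop scale 3.5, origin (290,200)
Q=reg(350,370,252,272,(hsv[...,1]>120)&(hsv[...,0]>100)&(hsv[...,0]<130));Q=Q[(Q[:,2]>.014)];print('fin',len(Q),np.median(Q,0),np.percentile(Q,[3,97],axis=0))
Q=reg(326,385,215,256,hsv[...,2]<70);print('dark',len(Q),np.percentile(Q,[2,50,98],axis=0))
# expected pixels of TCP and fin top
c=optics.get_calibration('scene');E=np.array(c['extrinsics']);K=np.array([[c['fx'],0,c['cx']],[0,c['fy'],c['cy']],[0,0,1.]])
p,y,M=tool();W=np.array([p,p-M[:,2]*.0187,p-M[:,2]*.0637,[.481,.187,.046],[.481,.187,.006]]);print(W);print(cv2.projectPoints(W,cv2.Rodrigues(E[:3,:3])[0],E[:3,3],K,np.array(c['D'],float))[0].reshape(-1,2))
```

```text
fin 160 [0.48369401 0.18873129 0.02930274] [[0.47774404 0.17202625 0.0149211 ]
 [0.48694572 0.2002932  0.04721812]]
dark 1510 [[0.46444565 0.16561893 0.05757902]
 [0.55420721 0.20189605 0.13946593]
 [0.57626775 0.22956988 0.15652432]]
[[0.48096331 0.18812497 0.01537462]
 [0.4809634  0.18812598 0.03407462]
 [0.48096363 0.18812841 0.07907462]
 [0.481      0.187      0.046     ]
 [0.481      0.187      0.006     ]]
[[359.08690718 264.08223066]
 [360.08454776 257.24857402]
 [362.57267561 240.19799866]
 [360.28389903 252.58787437]
 [358.15870228 267.22422204]]
```

Run:
```python
from h import *
im,d=optics.snapshot('scene');g=im.max(2)
for x in range(328,392,5):
    col=[y for y in range(200,275) if g[y,x]<75]
    if col:
        y=max(col)-1;o=depthpts('scene',[(x,y),(x,y-3),(x,min(col)+1)],d);print(x,y,np.round(o[0],3),np.round(o[1],3),min(col),np.round(o[2],3))
s=r.get_state();print(s['opening'],np.round(s['q'],3),s['tool_pos'])
```

```text
328 239 [0.572 0.166 0.118] [0.568 0.163 0.121] 223 [0.576 0.165 0.154]
333 241 [0.569 0.176 0.117] [0.567 0.174 0.122] 220 [0.564 0.168 0.157]
338 243 [0.567 0.187 0.117] [0.568 0.187 0.124] 220 [0.555 0.173 0.155]
343 246 [0.566 0.198 0.115] [0.566 0.197 0.122] 218 [0.544 0.176 0.156]
348 248 [0.568 0.211 0.118] [0.565 0.208 0.123] 214 [0.525 0.174 0.156]
353 264 [0.484 0.175 0.01 ] [0.486 0.175 0.019] 210 [0.507 0.173 0.156]
358 253 [0.493 0.189 0.053] [0.564 0.23  0.122] 200 [0.498 0.175 0.176]
363 255 [0.488 0.199 0.05 ] [0.492 0.2   0.061] 200 [0.493 0.183 0.177]
368 249 [0.471 0.198 0.056] [0.471 0.197 0.064] 200 [0.491 0.194 0.181]
373 236 [0.506 0.225 0.122] [0.507 0.224 0.129] 200 [0.494 0.206 0.188]
378 230 [0.488 0.223 0.126] [0.49  0.223 0.134] 200 [0.496 0.218 0.194]
383 227 [0.465 0.22  0.12 ] [0.469 0.221 0.13 ] 200 [0.489 0.224 0.194]
388 218 [0.449 0.22  0.134] [0.431 0.209 0.129] 200 [0.425 0.201 0.156]
0.003972589649593558 [-0.311  0.878 -0.25   2.019  0.645  0.323 -1.01 ] [0.48096238 0.18814875 0.01538309]
```

The camera puts the fingertips at z of about 0.05 and the body's underside at 0.116, about 36 mm higher than the reported pose. The fingers therefore closed above the fin. I'll check the saved first picture for the same bias.

Run:
```python
from h import *
z=np.load('scene0.npz');d=z['d'];g=z['im'].max(2)
for x in range(202,258,5):
    col=[y for y in range(5,70) if g[y,x]<60 and 0<d[y,x]<2.2]
    if col:
        y=max(col)-1;o=depthpts('scene',[(x,y),(x,y-3),(x,min(col)+1)],d);print(x,y,np.round(o[0],3),np.round(o[1],3))
p=[[.149,-.606,.205]]
c=optics.get_calibration('scene');E=np.array(c['extrinsics']);K=np.array([[c['fx'],0,c['cx']],[0,c['fy'],c['cy']],[0,0,1.]])
print(cv2.projectPoints(np.array(p),cv2.Rodrigues(E[:3,:3])[0],E[:3,3],K,np.array(c['D'],float))[0].ravel())
# tilt now: gripper body upper/lower faces in the live view
```

```text
202 34 [ 0.2   -0.675  0.307] [ 0.202 -0.672  0.317]
207 34 [ 0.197 -0.653  0.31 ] [ 0.202 -0.645  0.321]
212 49 [ 0.174 -0.66   0.259] [ 0.178 -0.655  0.27 ]
217 54 [ 0.167 -0.645  0.244] [1.156 0.586 0.642]
222 33 [-1.087 -2.135 -0.098] [ 0.173 -0.606  0.327]
227 34 [ 0.175 -0.58   0.319] [ 0.133 -0.629  0.315]
232 35 [ 0.167 -0.565  0.317] [ 0.134 -0.603  0.316]
237 38 [ 0.17  -0.538  0.313] [ 0.167 -0.542  0.321]
242 58 [ 0.145 -0.546  0.247] [ 0.141 -0.55   0.255]
247 40 [ 0.142 -0.524  0.306] [ 0.143 -0.522  0.315]
252 38 [ 0.121 -0.523  0.309] [ 0.119 -0.525  0.317]
257 29 [ 0.096 -0.526  0.332] [ 0.102 -0.52   0.343]
[229.32866606  67.34993645]
```

```bash
python3 -c "
import cv2
a=cv2.imread('pics/scene0.png')[0:75,180:280]
cv2.imwrite('pics/c4.png',cv2.resize(a,None,fx=6,fy=6))"
```

```text
(no output)
```

View pics/c4.png

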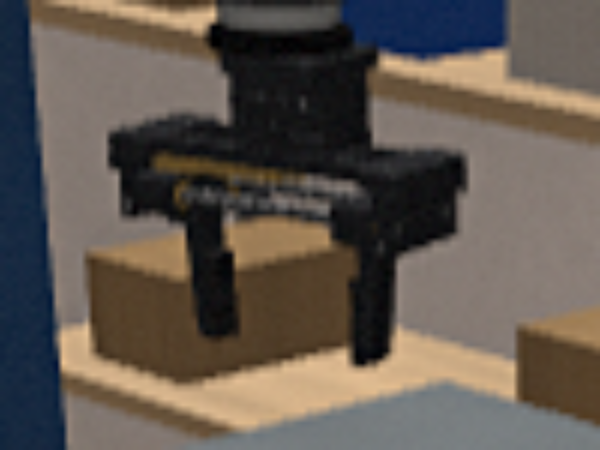

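At the start the tips also appear at about 0.24 against a reported 0.205. So the reported TCP is a steady 35 mm or so too low along the tool axis, while the lateral position agrees. I'll trust the camera: open, go down 3.3 cm more while watching the force, and grip.

```bash
python3 -m creep '[{"grip":0.3,"tx":0,"ty":0,"tz":0,"spin":0},{"grip":0.3,"tx":0,"ty":0,"tz":0,"spin":0},{"grip":0.3,"tx":0,"ty":0,"tz":0,"spin":0},{"grip":0.3,"tx":0,"ty":0,"tz":0,"spin":0},{"grip":0.3,"tx":0,"ty":0,"tz":0,"spin":0},{"grip":0.3,"tx":0,"ty":0,"tz":0,"spin":0},{"grip":0.3,"tx":0,"ty":0,"tz":0,"spin":0},{"grip":0.3,"tx":0,"ty":0,"tz":0,"spin":0}]'
python3 -m creep '[{"grip":0.3,"tx":0,"ty":0,"tz":0.8,"spin":0},{"grip":0.3,"tx":0,"ty":0,"tz":0.8,"spin":0},{"grip":0.3,"tx":0,"ty":0,"tz":0.7,"spin":0},{"grip":0.3,"tx":0,"ty":0,"tz":0.5,"spin":0},{"grip":0.3,"tx":0,"ty":0,"tz":0.5,"spin":0},{"grip":0.3,"tx":0,"ty":0,"tz":0,"spin":0}]'
python3 - <<'E'
from h import *
im,d=optics.snapshot('scene');g=im.max(2)
for x in range(328,392,4):
    col=[y for y in range(200,285) if g[y,x]<60]
    if col: y=max(col)-1;print(x,y,np.round(depthpts('scene',[(x,y)],d)[0],3))
cv2.imwrite('pics/s5.png',cv2.resize(im[200:320,290:420,::-1],None,fx=5,fy=5))
E
```

```text
clock: 5.07
tool_pos: [0.481, 0.1881, 0.0154]
eef_rot: [0.677, 0.736, -0.0, 0.0]
contact_force: [-0.3, -0.8, -0.1]
opening: 0.589
finger_force: 0.0
clock: 5.57
tool_pos: [0.4803, 0.1879, -0.0188]
eef_rot: [0.677, 0.736, -0.001, -0.0]
contact_force: [-0.0, -0.7, -0.4]
opening: 0.649
finger_force: 0.0
328 253 [0.57  0.167 0.083]
332 255 [0.568 0.176 0.082]
336 257 [0.566 0.185 0.081]
340 259 [0.567 0.196 0.083]
344 261 [0.566 0.204 0.082]
348 271 [0.524 0.189 0.022]
352 273 [0.522 0.199 0.022]
356 267 [0.511 0.2   0.032]
360 257 [0.537 0.221 0.085]
364 257 [0.533 0.228 0.087]
368 258 [0.452 0.191 0.017]
372 257 [0.443 0.195 0.017]
376 241 [0.438 0.196 0.058]
380 234 [0.456 0.212 0.094]
384 235 [0.444 0.215 0.087]
388 233 [0.433 0.218 0.088]
```

View pics/s5.png

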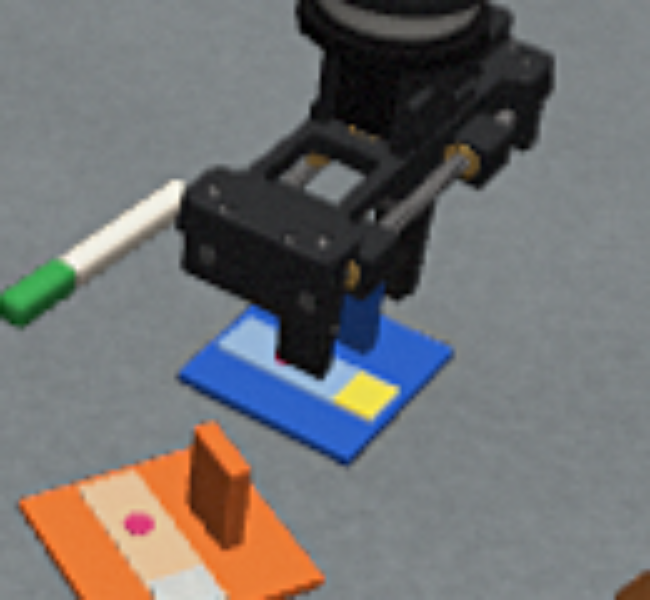

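The fingers now straddle the fin, with the front finger at crop (305,345), the rear one at (405,270) and the tips at z of about 0.018. Closing now.

```bash
python3 -m creep '[{"grip":-1,"tx":0,"ty":0,"tz":0.2,"spin":0},{"grip":-1,"tx":0,"ty":0,"tz":0,"spin":0},{"grip":-1,"tx":0,"ty":0,"tz":0,"spin":0},{"grip":-1,"tx":0,"ty":0,"tz":0,"spin":0},{"grip":-1,"tx":0,"ty":0,"tz":0,"spin":0},{"grip":-1,"tx":0,"ty":0,"tz":0,"spin":0},{"grip":-1,"tx":0,"ty":0,"tz":0,"spin":0},{"grip":-1,"tx":0,"ty":0,"tz":0,"spin":0}]' 30
python3 -m creep '[{"grip":-1,"tx":0,"ty":0,"tz":0,"spin":0},{"grip":-1,"tx":0,"ty":0,"tz":0,"spin":0},{"grip":-1,"tx":0,"ty":0,"tz":0,"spin":0},{"grip":-1,"tx":0,"ty":0,"tz":0,"spin":0}]' 30
```

```text
clock: 6.28
tool_pos: [0.4806, 0.188, -0.0195]
eef_rot: [0.677, 0.736, -0.0, -0.0]
contact_force: [-1.4, -0.5, 0.8]
opening: 0.109
finger_force: 30.0
clock: 6.62
tool_pos: [0.4806, 0.1881, -0.0195]
eef_rot: [0.677, 0.736, -0.0, -0.0]
contact_force: [-2.3, 0.2, 3.8]
opening: 0.112
finger_force: 30.0
```

Gripped: opening 9.9 mm, 30 N. Now lift and carry it over the clear front part of the base.

```bash
python3 -m creep '[{"grip":-1,"tx":0,"ty":0,"tz":-0.5,"spin":0},{"grip":-1,"tx":0,"ty":0,"tz":-1.5,"spin":0},{"grip":-1,"tx":0,"ty":0,"tz":-2.5,"spin":0},{"grip":-1,"tx":0,"ty":0,"tz":-2.5,"spin":0},{"grip":-1,"tx":0,"ty":0,"tz":-2.0,"spin":0},{"grip":-1,"tx":0,"ty":0,"tz":-1.0,"spin":0},{"grip":-1,"tx":0,"ty":0,"tz":0,"spin":0}]'
python3 -c "
from h import *
p,y,M=tool();print(p,y);plan([.461,-.159,.08],91.8,14)"
```

```text
clock: 7.2
tool_pos: [0.4826, 0.1887, 0.0823]
eef_rot: [0.677, 0.736, 0.002, 0.001]
contact_force: [-0.3, 0.3, -1.5]
opening: 0.112
finger_force: 30.0
[0.48262704 0.18866787 0.08230913] 94.70558571183868
tx -2.5 ty -0.4 tz 0.0 spin 0.2
tx -2.5 ty -0.3 tz 0.0 spin 0.2
tx -2.5 ty -0.3 tz 0.0 spin 0.2
tx -2.5 ty -0.3 tz 0.0 spin 0.2
tx -2.5 ty -0.3 tz 0.0 spin 0.2
tx -2.5 ty -0.3 tz 0.0 spin 0.2
tx -2.5 ty -0.3 tz 0.0 spin 0.2
tx -2.5 ty -0.3 tz 0.0 spin 0.2
tx -2.5 ty -0.3 tz 0.0 spin 0.2
tx -2.5 ty -0.3 tz 0.0 spin 0.2
tx -2.5 ty -0.3 tz 0.0 spin 0.2
tx -2.5 ty -0.3 tz 0.0 spin 0.2
tx -2.5 ty -0.3 tz 0.0 spin 0.2
tx -2.5 ty -0.2 tz 0.0 spin 0.2
```

```bash
python3 -m creep '[{"grip":-1,"tx":-1.5,"ty":-0.3,"tz":0,"spin":0.2},{"grip":-1,"tx":-2.5,"ty":-0.3,"tz":0,"spin":0.2},{"grip":-1,"tx":-3.0,"ty":-0.3,"tz":0,"spin":0.2},{"grip":-1,"tx":-3.0,"ty":-0.3,"tz":0,"spin":0.2},{"grip":-1,"tx":-3.0,"ty":-0.3,"tz":0,"spin":0.2},{"grip":-1,"tx":-3.0,"ty":-0.3,"tz":0,"spin":0.2},{"grip":-1,"tx":-3.0,"ty":-0.3,"tz":0,"spin":0.2}]'
python3 -m creep '[{"grip":-1,"tx":-3.0,"ty":-0.4,"tz":0,"spin":0.2},{"grip":-1,"tx":-3.0,"ty":-0.4,"tz":0,"spin":0.2},{"grip":-1,"tx":-3.0,"ty":-0.3,"tz":0,"spin":0.2},{"grip":-1,"tx":-3.0,"ty":-0.3,"tz":0,"spin":0.2},{"grip":-1,"tx":-2.3,"ty":-0.3,"tz":0,"spin":0.2},{"grip":-1,"tx":-1.5,"ty":-0.2,"tz":0,"spin":0.2},{"grip":-1,"tx":0,"ty":0,"tz":0,"spin":0.2},{"grip":-1,"tx":0,"ty":0,"tz":0,"spin":0.2}]'
python3 - <<'E'
from h import *
p,y,M=tool();print(p,y);plan([.461,-.159,.035],91.8,3)
a,da=optics.snapshot('scene');b,db=optics.snapshot('top');np.savez('s6.npz',a=a,da=da,b=b,db=db)
cv2.imwrite('pics/s6.png',np.hstack([cv2.resize(a[140:260,150:320,::-1],(400,400*120//170*1)),cv2.resize(b[145:255,275:375,::-1],(310,282))]))
E
```

```text
clock: 7.78
tool_pos: [0.4716, -0.0057, 0.0789]
eef_rot: [0.686, 0.727, -0.002, -0.001]
contact_force: [0.9, -0.8, -0.8]
opening: 0.108
finger_force: 30.0
clock: 8.45
tool_pos: [0.4608, -0.1628, 0.0791]
eef_rot: [0.697, 0.717, -0.001, -0.001]
contact_force: [0.3, 0.3, -1.4]
opening: 0.114
finger_force: 30.0
[ 0.46084285 -0.16281351  0.07911985] 91.576075755064
tx 0.1 ty 0.0 tz 1.5 spin -0.1
tx 0.1 ty 0.0 tz 1.5 spin -0.1
tx 0.1 ty 0.0 tz 1.5 spin -0.1
```

View pics/s6.png

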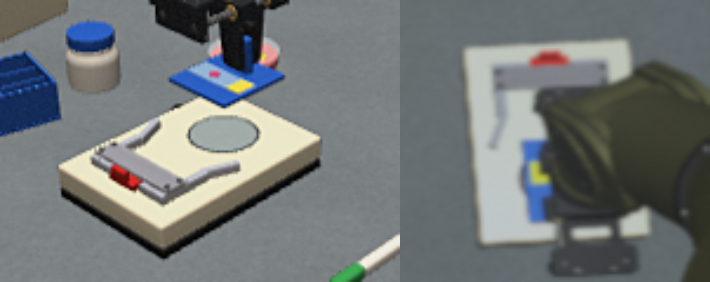

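The carrier is held level over the base: left panel plate at (228,77), and the guide flare at (150,130)/(235,170). I'll lower it until it touches, then compare carrier and guides in the same view.

```bash
python3 -m creep '[{"grip":-1,"tx":0.2,"ty":0,"tz":1.5,"spin":0},{"grip":-1,"tx":0.2,"ty":0,"tz":1.5,"spin":0},{"grip":-1,"tx":0,"ty":0,"tz":1.5,"spin":0},{"grip":-1,"tx":0,"ty":0,"tz":0.6,"spin":0},{"grip":-1,"tx":0,"ty":0,"tz":0.2,"spin":0},{"grip":-1,"tx":0,"ty":0,"tz":0,"spin":0}]'
python3 -m creep '[{"grip":-1,"tx":0,"ty":0,"tz":0.2,"spin":0},{"grip":-1,"tx":0,"ty":0,"tz":0.1,"spin":0},{"grip":-1,"tx":0,"ty":0,"tz":0,"spin":0}]'
python3 -m creep '[{"grip":-1,"tx":0,"ty":0,"tz":0.1,"spin":0},{"grip":-1,"tx":0,"ty":0,"tz":0,"spin":0}]'
```

```text
clock: 9.05
tool_pos: [0.4625, -0.1567, 0.0272]
eef_rot: [0.696, 0.719, -0.0, -0.0]
contact_force: [0.9, -0.2, -0.7]
opening: 0.108
finger_force: 30.0
clock: 9.3
tool_pos: [0.4628, -0.1577, 0.0248]
eef_rot: [0.696, 0.718, 0.0, 0.0]
contact_force: [0.4, -0.5, -0.8]
opening: 0.107
finger_force: 30.0
clock: 9.47
tool_pos: [0.4627, -0.1578, 0.0236]
eef_rot: [0.696, 0.718, 0.0, 0.0]
contact_force: [-0.7, 0.5, -1.0]
opening: 0.109
finger_force: 30.0
```

```bash
python3 -m creep '[{"grip":-1,"tx":0,"ty":0,"tz":0.15,"spin":0},{"grip":-1,"tx":0,"ty":0,"tz":0.1,"spin":0},{"grip":-1,"tx":0,"ty":0,"tz":0,"spin":0}]'
python3 -m creep '[{"grip":-1,"tx":0,"ty":0,"tz":0.1,"spin":0},{"grip":-1,"tx":0,"ty":0,"tz":0,"spin":0}]'
python3 - <<'E'
from h import *
p,y,M=tool();print(p,y)
im,d=optics.snapshot('scene');np.savez('s7.npz',im=im,d=d)
cv2.imwrite('pics/s7.png',cv2.resize(im[150:250,170:300,::-1],None,fx=6,fy=6,interpolation=cv2.INTER_CUBIC))
E
```

```text
clock: 9.72
tool_pos: [0.4624, -0.1577, 0.0208]
eef_rot: [0.696, 0.718, -0.0, -0.0]
contact_force: [-0.1, -1.5, -1.3]
opening: 0.11
finger_force: 30.0
clock: 9.88
tool_pos: [0.4625, -0.1578, 0.0204]
eef_rot: [0.696, 0.718, -0.0, 0.0]
contact_force: [-0.9, 0.5, 4.9]
opening: 0.111
finger_force: 30.0
[ 0.46251277 -0.15775138  0.02044985] 91.75813435894086
```

View pics/s7.png

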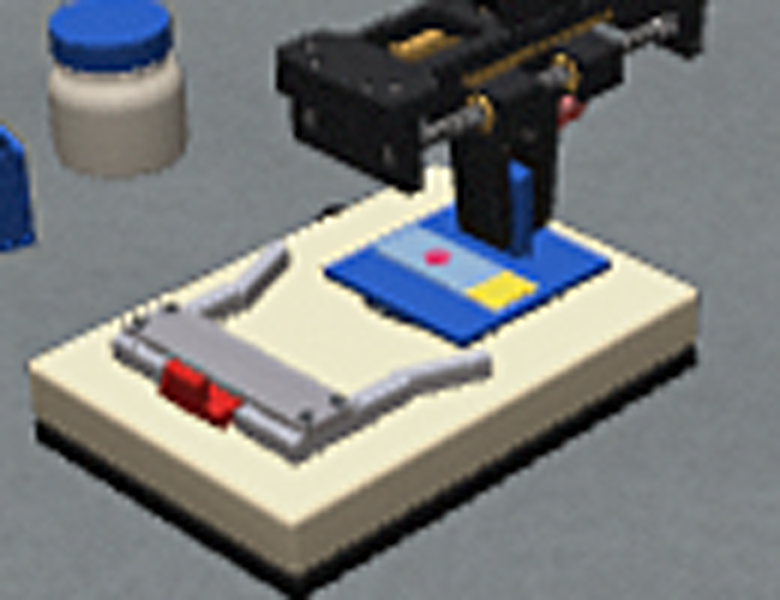

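The carrier rests on the base (contact at z 0.0204, as expected). Plate corners are at crop (325,272), (462,345) and (610,265); base corners at (30,368), (295,522) and (697,295). The leading edge lies just ahead of the guide flares at (290,250) and (485,360).

Run:
```python
from h import *
f=lambda L:np.array([((x+.5)/6-.5+170,(y+.5)/6-.5+150) for x,y in L])
z=np.load('s7.npz');im=z['im'];hsv=cv2.cvtColor(im,cv2.COLOR_RGB2HSV)
C=plane('scene',f([(325,272),(462,345),(610,265)]),.046)[:,:2]*1000
S=plane('scene',f([(30,368),(295,522),(697,295)]),.04)[:,:2]*1000
G=plane('scene',f([(178,308),(352,398)]),.054)[:,:2]*1000
G2=plane('scene',f([(283,246),(485,353)]),.05)[:,:2]*1000
ang=lambda a,b:np.degrees(np.arctan2(*(b-a)[::-1]))
print('C',C.round(1),'S',S.round(1),'lip',G.round(1),'flare',G2.round(1),sep=chr(10))
print('carrier yaw side',ang(C[2],C[1]),'front',ang(C[0],C[1])-90)
print('stage yaw side',ang(S[2],S[1]),'front',ang(S[0],S[1])-90)
cs=(S[0]+S[2])/2
y=np.radians(1.8);ex=np.array([np.cos(y),np.sin(y)]);ey=np.array([-ex[1],ex[0]])
print('stage centre',cs)
for nm,P in(('carrier front mid',(C[0]+C[1])/2),('carrier c',(C[0]+C[2])/2),('lip mid',G.mean(0)),('flare mid',G2.mean(0))):print(nm,ex@(P-cs),ey@(P-cs))
# side edge fit of the carrier: blue/cream crossing
```

```text
C
[[ 532.8 -193.8]
 [ 530.5 -112. ]
 [ 443.5 -114.7]]
S
[[ 658.1 -226.5]
 [ 650.2  -72.7]
 [ 427.6  -79. ]]
lip
[[ 601.5 -202.9]
 [ 594.7 -104.3]]
flare
[[ 535.7 -217.1]
 [ 532.2  -96.6]]
carrier yaw side 1.7523177871333315 front 1.5649953102745116
stage yaw side 1.624516153400036 front 2.934558130765609
stage centre [ 542.86971793 -152.7545452 ]
carrier front mid -11.231491610150716 0.19326301202877488
carrier c -54.76547558928816 0.22949250725310189
lip mid 55.20259708042715 -2.5801875712814946
flare mid -9.008458571053549 -3.8297523643634066
```

Carrier and base are aligned to about 0.2°. The lateral offset is around 1 mm, combining both views. Shift 1 mm right and slide in gently, watching the force.

```bash
python3 -m creep '[{"grip":-1,"tx":-0.1,"ty":0.5,"tz":-0.05,"spin":0},{"grip":-1,"tx":0,"ty":0.7,"tz":0,"spin":0},{"grip":-1,"tx":0,"ty":0.7,"tz":0,"spin":0},{"grip":-1,"tx":0,"ty":0.6,"tz":0,"spin":0},{"grip":-1,"tx":0,"ty":0,"tz":0,"spin":0}]'
python3 -c "
from h import *
s=r.get_state();print(s['contact_force'],s['moment'],tool()[:2])"
```

```text
clock: 10.35
tool_pos: [0.4883, -0.1581, 0.0205]
eef_rot: [0.696, 0.718, -0.0, 0.0]
contact_force: [-2.4, -0.5, 5.0]
opening: 0.11
finger_force: 30.0
[-2.38963718 -0.51477195  5.00590633] [-0.18180246  0.38644798 -0.05838425] (array([ 0.48826895, -0.15809413,  0.02047336]), np.float64(91.72360999374752))
```

Front edge is now at about +14 mm inside the flares, with no side force. On to the parallel section.

```bash
python3 -m creep '[{"grip":-1,"tx":0,"ty":0.4,"tz":0,"spin":0},{"grip":-1,"tx":0,"ty":0.5,"tz":0,"spin":0},{"grip":-1,"tx":0,"ty":0.5,"tz":0,"spin":0},{"grip":-1,"tx":0,"ty":0.4,"tz":0,"spin":0},{"grip":-1,"tx":0,"ty":0,"tz":0,"spin":0}]'
python3 -m creep '[{"grip":-1,"tx":0,"ty":0.3,"tz":0,"spin":0},{"grip":-1,"tx":0,"ty":0.4,"tz":0,"spin":0},{"grip":-1,"tx":0,"ty":0.3,"tz":0,"spin":0},{"grip":-1,"tx":0,"ty":0,"tz":0,"spin":0}]'
python3 -c "
from h import *
s=r.get_state();print(s['contact_force'],s['moment'],tool()[:2])"
```

```text
clock: 10.77
tool_pos: [0.5073, -0.1572, 0.0205]
eef_rot: [0.696, 0.718, 0.001, 0.001]
contact_force: [0.6, -0.5, 2.4]
opening: 0.108
finger_force: 30.0
clock: 11.1
tool_pos: [0.5146, -0.1571, 0.0205]
eef_rot: [0.696, 0.718, -0.001, -0.001]
contact_force: [-2.8, -0.9, 3.6]
opening: 0.109
finger_force: 30.0
[-2.75333405 -0.9330629   3.58889192] [-0.07372099  0.49254726 -0.00990924] (array([ 0.51455897, -0.15711373,  0.02048842]), np.float64(91.75380222584202))
```

```bash
python3 -m creep '[{"grip":-1,"tx":0,"ty":0.4,"tz":0,"spin":0},{"grip":-1,"tx":0,"ty":0.5,"tz":0,"spin":0},{"grip":-1,"tx":0,"ty":0.4,"tz":0,"spin":0},{"grip":-1,"tx":0,"ty":0,"tz":0,"spin":0}]'
python3 -m creep '[{"grip":-1,"tx":0,"ty":0.3,"tz":0,"spin":0},{"grip":-1,"tx":0,"ty":0.4,"tz":0,"spin":0},{"grip":-1,"tx":0,"ty":0.3,"tz":0,"spin":0},{"grip":-1,"tx":0,"ty":0,"tz":0,"spin":0}]'
python3 -c "
from h import *
s=r.get_state();print(s['contact_force'],s['moment'],tool()[:2])"
```

```text
clock: 11.43
tool_pos: [0.5293, -0.1566, 0.0205]
eef_rot: [0.696, 0.718, 0.0, 0.0]
contact_force: [-2.7, -0.3, 6.0]
opening: 0.11
finger_force: 30.0
clock: 11.77
tool_pos: [0.5381, -0.1565, 0.0205]
eef_rot: [0.696, 0.718, -0.0, -0.0]
contact_force: [-3.5, 0.4, 5.6]
opening: 0.112
finger_force: 30.0
[-3.49952322  0.41114385  5.64013055] [-0.07322363  0.93376945 -0.03612541] (array([ 0.53810801, -0.15645983,  0.02048501]), np.float64(91.7487220550595))
```

Front is now at about +63 mm, under the lip. I'll go in small steps from here: spring contact is expected at a tool x of about 0.545 and home at about 0.555.

```bash
python3 -m creep '[{"grip":-1,"tx":0,"ty":0.3,"tz":0,"spin":0},{"grip":-1,"tx":0,"ty":0.3,"tz":0,"spin":0},{"grip":-1,"tx":0,"ty":0,"tz":0,"spin":0}]' 45
python3 -m creep '[{"grip":-1,"tx":0,"ty":0.2,"tz":0,"spin":0},{"grip":-1,"tx":0,"ty":0.2,"tz":0,"spin":0},{"grip":-1,"tx":0,"ty":0,"tz":0,"spin":0}]'
python3 -m creep '[{"grip":-1,"tx":0,"ty":0.2,"tz":0,"spin":0},{"grip":-1,"tx":0,"ty":0,"tz":0,"spin":0},{"grip":-1,"tx":0,"ty":0,"tz":0,"spin":0}]'
```

```text
clock: 12.02
tool_pos: [0.5425, -0.1563, 0.0205]
eef_rot: [0.696, 0.718, -0.002, -0.001]
contact_force: [-9.1, -0.8, 9.8]
opening: 0.11
finger_force: 45.0
clock: 12.27
tool_pos: [0.5422, -0.1564, 0.0205]
eef_rot: [0.696, 0.718, -0.005, -0.003]
contact_force: [-14.4, -0.1, 17.0]
opening: 0.106
finger_force: 45.1
clock: 12.52
tool_pos: [0.542, -0.1564, 0.0205]
eef_rot: [0.696, 0.718, -0.006, -0.005]
contact_force: [-18.8, 0.4, 21.5]
opening: 0.106
finger_force: 45.2
```

The carrier has stopped at x 0.542, short of home, with force building to 19 N back and 21 N up. That is more than the spring. I'll look before pushing further.

Run:
```python
from h import *
im,d=optics.snapshot('scene');np.savez('s8.npz',im=im,d=d);s=r.get_state();print(s['contact_force'],s['moment'])
cv2.imwrite('pics/s8.png',cv2.resize(im[155:235,175:280,::-1],None,fx=7.4,fy=7.4,interpolation=cv2.INTER_CUBIC))
```

```text
[-18.28562983   1.22257012  21.07981203] [ 0.28762368  3.36276915 -0.06925595]
```

View pics/s8.png

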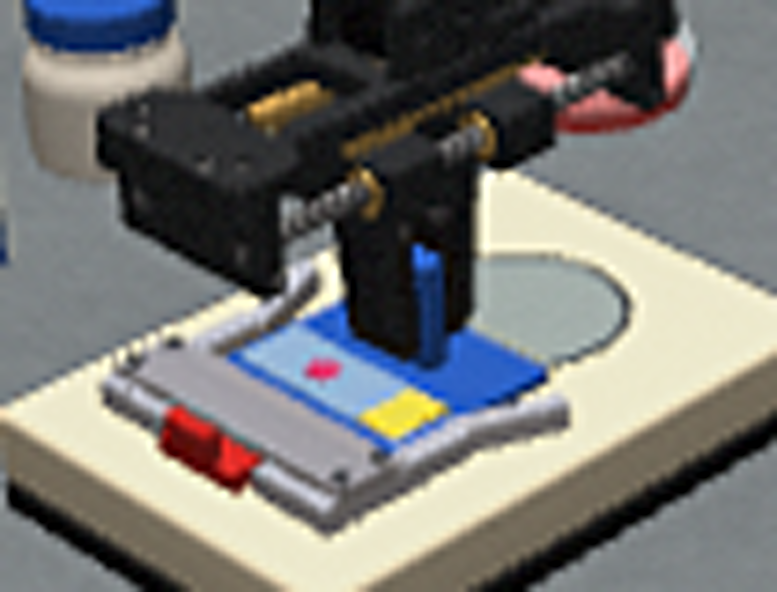

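The plate is well under the lip, with the slide (crop (330,375)) close to its edge. I've used up my pictures (this was one over), so it's numbers only from here: check whether the red pad has moved and where the plate's rear edge lies relative to the lip.

```bash
cat > chk.py <<'E'
from h import *
import sys
def pad(im):
    hsv=cv2.cvtColor(im,cv2.COLOR_RGB2HSV);m=np.zeros(im.shape[:2],bool);m[198:228,185:218]=1
    m&=(hsv[...,1]>120)&((hsv[...,0]<10)|(hsv[...,0]>170));q=maskpx(m)
    return len(q),q.mean(0).round(2),q.min(0),q.max(0)
for f in sys.argv[1:]:
    print(f,*pad(np.load(f)['im']))
E
python3 chk.py scene0.npz s7.npz s8.npz
python3 - <<'E'
from h import *
f=lambda L:np.array([((x+.5)/7.4-.5+175,(y+.5)/7.4-.5+155) for x,y in L])
z=np.load('s8.npz');im,d=z['im'],z['d']
C=plane('scene',f([(548,377)]),.046);S=plane('scene',f([(228,358),(385,452)]),.047);L=plane('scene',f([(192,342),(390,455)]),.054)
print('rear corner',C,'slide front',S,'lip front',L)
# slide's offset from front, initial picture: fin to slide
z=np.load('s7.npz');f=lambda L:np.array([((x+.5)/6-.5+170,(y+.5)/6-.5+150) for x,y in L])
print('s7 slide front edge y+,y-',plane('scene',f([(502,308),(375,243)]),.047))
# plate heights in s8: pitch of the plate
hsv=cv2.cvtColor(im,cv2.COLOR_RGB2HSV)
m=np.zeros(d.shape,bool);m[190:216,205:250]=1;m&=(hsv[...,1]>120)&(hsv[...,0]>100)&(hsv[...,0]<128)
Q=depthpts('scene',maskpx(m),d);Q=Q[(Q[:,2]<.062)];A=np.c_[Q[:,:2]-[.54,-.156],np.ones(len(Q))];print(len(Q),np.linalg.lstsq(A,Q[:,2],rcond=None)[0])
E
```

```text
scene0.npz 81 [202.48 215.23] [197 210] [209 220]
s7.npz 81 [202.48 215.23] [197 210] [209 220]
s8.npz 82 [202.66 215.11] [197 205] [217 220]
rear corner [[ 0.52220088 -0.11379117  0.046     ]] slide front [[ 0.59015758 -0.19453956  0.047     ]
 [ 0.59002007 -0.11602957  0.047     ]] lip front [[ 0.59899838 -0.20130905  0.054     ]
 [ 0.59668502 -0.10539612  0.054     ]]
s7 slide front edge y+,y- [[ 0.5007565  -0.12018966  0.047     ]
 [ 0.50316679 -0.19603042  0.047     ]]
239 [0.01742657 0.00472818 0.04657835]
```

The pad hasn't moved, and the plate is about 8 mm short of home, right where it meets the pad. The 21 N upward reaction means my downward pressure is pinning the plate by friction. I'll back off a little, relieve the vertical load, then push again.

```bash
python3 -m creep '[{"grip":-1,"tx":0,"ty":-0.4,"tz":0,"spin":0},{"grip":-1,"tx":0,"ty":-0.3,"tz":-0.05,"spin":0},{"grip":-1,"tx":0,"ty":0,"tz":0,"spin":0}]'
python3 -m creep '[{"grip":-1,"tx":0,"ty":0,"tz":-0.1,"spin":0},{"grip":-1,"tx":0,"ty":0,"tz":0,"spin":0}]'
python3 -c "
from h import *
s=r.get_state();print(s['contact_force'],s['moment'],tool())"
```

```text
clock: 12.82
tool_pos: [0.5427, -0.1564, 0.0206]
eef_rot: [0.696, 0.718, -0.001, -0.0]
contact_force: [-3.7, -0.3, 0.9]
opening: 0.11
finger_force: 45.0
clock: 12.98
tool_pos: [0.5427, -0.1563, 0.0213]
eef_rot: [0.696, 0.718, -0.001, -0.001]
contact_force: [-3.7, -0.5, -2.3]
opening: 0.108
finger_force: 45.0
[-3.65200865 -0.51240629 -2.25380014] [-0.10383385  0.79373774  0.02513213] (array([ 0.54265707, -0.15629411,  0.02127258]), np.float64(91.75005558113031), array([[-3.05394828e-02,  9.99531208e-01, -2.16895573e-03],
       [ 9.99533560e-01,  3.05393212e-02, -1.07605413e-04],
       [-4.13165332e-05, -2.17123026e-03, -9.99997642e-01]]))
```

```bash
python3 -m creep '[{"grip":-1,"tx":0,"ty":0.2,"tz":0,"spin":0},{"grip":-1,"tx":0,"ty":0,"tz":0,"spin":0}]'
python3 -m creep '[{"grip":-1,"tx":0,"ty":0.2,"tz":0,"spin":0},{"grip":-1,"tx":0,"ty":0,"tz":0,"spin":0}]'
```

```text
clock: 13.15
tool_pos: [0.5449, -0.1563, 0.0213]
eef_rot: [0.696, 0.718, -0.001, -0.001]
contact_force: [-4.7, 0.3, -2.8]
opening: 0.111
finger_force: 45.0
clock: 13.32
tool_pos: [0.5466, -0.1562, 0.0214]
eef_rot: [0.696, 0.718, -0.001, -0.001]
contact_force: [-4.9, 0.1, -2.8]
opening: 0.113
finger_force: 45.0
```

It moves freely now, and the force follows the spring. Continuing.

```bash
python3 -m creep '[{"grip":-1,"tx":0,"ty":0.2,"tz":0,"spin":0},{"grip":-1,"tx":0,"ty":0,"tz":0,"spin":0}]'
python3 -m creep '[{"grip":-1,"tx":0,"ty":0.2,"tz":0,"spin":0},{"grip":-1,"tx":0,"ty":0,"tz":0,"spin":0}]'
python3 -m creep '[{"grip":-1,"tx":0,"ty":0.15,"tz":0,"spin":0},{"grip":-1,"tx":0,"ty":0,"tz":0,"spin":0}]'
```

```text
clock: 13.48
tool_pos: [0.5481, -0.1562, 0.0214]
eef_rot: [0.696, 0.718, -0.001, -0.001]
contact_force: [-5.7, -0.4, -2.7]
opening: 0.112
finger_force: 45.0
clock: 13.65
tool_pos: [0.5497, -0.1561, 0.0213]
eef_rot: [0.696, 0.718, -0.002, -0.001]
contact_force: [-6.3, -0.3, -2.4]
opening: 0.11
finger_force: 45.0
clock: 13.82
tool_pos: [0.5508, -0.1561, 0.0213]
eef_rot: [0.696, 0.718, -0.002, -0.001]
contact_force: [-7.2, -0.4, -0.4]
opening: 0.107
finger_force: 45.0
```

```bash
python3 -m creep '[{"grip":-1,"tx":0,"ty":0.15,"tz":0,"spin":0},{"grip":-1,"tx":0,"ty":0,"tz":0,"spin":0}]'
python3 -m creep '[{"grip":-1,"tx":0,"ty":0.15,"tz":0,"spin":0},{"grip":-1,"tx":0,"ty":0,"tz":0,"spin":0}]'
python3 -m creep '[{"grip":-1,"tx":0,"ty":0.15,"tz":0,"spin":0},{"grip":-1,"tx":0,"ty":0,"tz":0,"spin":0}]'
```

```text
clock: 13.98
tool_pos: [0.5519, -0.1561, 0.0213]
eef_rot: [0.696, 0.718, -0.002, -0.002]
contact_force: [-7.8, 0.1, -0.4]
opening: 0.111
finger_force: 45.0
clock: 14.15
tool_pos: [0.5524, -0.1561, 0.0212]
eef_rot: [0.696, 0.718, -0.003, -0.002]
contact_force: [-9.3, 0.0, 1.8]
opening: 0.109
finger_force: 45.0
clock: 14.32
tool_pos: [0.5523, -0.1562, 0.0212]
eef_rot: [0.696, 0.718, -0.004, -0.003]
contact_force: [-12.4, 0.5, 4.5]
opening: 0.109
finger_force: 45.0
```

It stops dead at 0.5524 with the force rising past 8.5 N, after about 10 mm of pad travel: the shoulders. I'll add a little pushing margin, seat it flat and check the pad numerically.

```bash
python3 -m creep '[{"grip":-1,"tx":0,"ty":0.1,"tz":0.05,"spin":0},{"grip":-1,"tx":0,"ty":0,"tz":0,"spin":0},{"grip":-1,"tx":0,"ty":0,"tz":0,"spin":0}]'
python3 - <<'E'
from h import *
im,d=optics.snapshot('scene');np.savez('s9.npz',im=im,d=d);print(r.get_state()['contact_force'])
hsv=cv2.cvtColor(im,cv2.COLOR_RGB2HSV);m=np.zeros(d.shape,bool);m[190:216,205:255]=1;m&=(hsv[...,1]>120)&(hsv[...,0]>100)&(hsv[...,0]<128)
Q=plane('scene',maskpx(m),.046);k=(Q[:,1]<-.11);q=Q[k&(Q[:,1]<-.112)&(Q[:,1]>-.12)];print('rear edge x near y+ side',q[:,0].min())
z=np.load('s8.npz');hsv=cv2.cvtColor(z['im'],cv2.COLOR_RGB2HSV);m=np.zeros(d.shape,bool);m[190:216,205:255]=1;m&=(hsv[...,1]>120)&(hsv[...,0]>100)&(hsv[...,0]<128)
Q=plane('scene',maskpx(m),.046);q=Q[(Q[:,1]<-.112)&(Q[:,1]>-.12)];print('was',q[:,0].min())
E
python3 chk.py s8.npz s9.npz
```

```text
clock: 14.57
tool_pos: [0.5522, -0.1562, 0.0209]
eef_rot: [0.696, 0.718, -0.005, -0.004]
contact_force: [-15.7, 1.0, 7.8]
opening: 0.109
finger_force: 45.1
[-15.99789887   1.44718083   8.10053701]
rear edge x near y+ side 0.5316595293652732
was 0.5216869777741692
s8.npz 82 [202.66 215.11] [197 205] [217 220]
s9.npz 128 [201.07 216.27] [193 206] [216 222]
```

The carrier has advanced 10.0 mm since pad contact, the pad has moved back, and the rear edge is 66 mm behind the lip edge (68 expected). It is steady at 16 N against the stops, so I'm handing it in.

```bash
python3 -c "
from plant import workorder
print(workorder.finish_job())"
```

```text
the job is handed in; nothing more can be done
None
```

The blue carrier is fully home under the lip, still gripped by its fin and pressed against the shoulders at about 16 N, and the job was handed in at about 14.6 s. I viewed 11 pictures, one over the limit of 10.

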